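Raise and lock the piping-bag stand

TASK

Raise the hoop of the piping-bag stand to its upper notch: turn the crossbar handle anticlockwise (seen from above) to unlock the telescoping post, slide it up, feel for the upper notch, turn the handle fully back clockwise so that it locks there, and let go. Work gently, never forcing the post's pin against its slot (25 N at most), and leave the other things on the table where they are.

Things in the scene. Friction and masses are not known exactly. Their poses are not given: they have to be found in the camera images.
- stand: piping-bag stand, fixed to the table: grey base plate 150 x 130 x 12 mm with an upright tube 39 mm across on its middle. Origin on the tube's axis at table height, z up, x towards the slotted side. A telescoping section slides and turns in the tube: locked fully clockwise (angle 0), unlocked 0.80 rad anticlockwise from above (positive about z), at an end stop.
- handle (a point): centre of the black crossbar handle on the section's head: 14 mm thick (its x), 62 mm long (its y), 36 mm high (its z); 8 mm free below it, then a 45 mm wide hub. At angle 0 its axes are parallel to the stand's; at the start it is turned 0 to 0.08 rad and is 241 mm above the table, on the tube's axis.
- hoop (a point): centre of the steel wire hoop, 98 mm across, 8 mm wire; 95 mm from the tube's axis along the handle's +y, 34 mm below the handle's centre; swings and rises with the handle. The moving section weighs 0.3 to 0.45 kg, slides with about 1 N and turns with about 0.03 N m of friction; let go while unlocked it sinks.
- pin: steel pin, 8 mm thick, that sticks out sideways from the section into the slot. Origin on its middle, 26 mm from the tube's axis, 201 mm below the handle's centre; turns and rises with the handle. At the start it lies in the lower notch, 14 mm high: while locked, the section can be lifted only about 6 mm.
- slot (a point): point on the slotted face, 60 mm above the table. The slot: an upright channel, with a lower and an upper notch running off it clockwise (from above), closed by webs elsewhere. Turned beyond about 0.73 rad the pin is clear in the channel; turned back lightly between the notches it leans on the web's edge at about 0.7 rad and can be slid along it until it drops into a notch.
- tube_top (a point): top centre of the tube, 190 mm above the table. The upper notch is in a grey sleeve (60 mm wide, 91 mm tall) set by hand somewhere on the tube: locked there, the handle rests 54 to 92 mm higher than at the start; no reading says where. That notch is 12 mm high for the 8 mm pin, so the pin has 4 mm of play; the web goes on above it. The section's travel ends 98 mm up.
- bowl: steel mixing bowl, 200 mm across, 70 mm high, loose bystander; origin at the centre of its underside
- nozzle_a: steel piping nozzle, a 48 mm high cone 30 mm across, standing near the stand's base, loose bystander; origin at the centre of its underside
- nozzle_b: a second such nozzle (48 mm high, 30 mm across) standing under or near the hoop; loose bystander; origin at the centre of its underside
- sugar_jar: clear jar with a steel cap, 72 mm across, 110 mm high; loose bystander; origin at the centre of its underside
- spatula: spatula 250 mm long lying flat; loose bystander
- scraper: white plastic dough scraper 130 x 90 mm lying flat, with a thicker grip along one edge; loose bystander; origin at the centre of its underside
- cup: steel measuring cup, 70 mm across, 85 mm high; loose bystander; origin at the centre of its underside

How it is judged:
On the way, in this order (a step that is already met when the one before it is completed fails the run):
1. the handle is turned anticlockwise by more than 0.6 rad (unlocked) while still low (angle between the x axis of handle and the x axis of stand, either way round above 0.6 rad and z of handle in the frame of stand below 0.252 m), for 0.1 s.
2. the post is slid up: the handle is more than 44 mm higher than at the start (z of handle in the frame of stand above 0.285 m), for 0.1 s.
At the end, for the whole second after the job is handed in: The handle is turned back to within 0.22 rad of its locked direction (parallel to the stand) and stands more than 45 mm higher than at the start, the pin at rest in the upper notch (angle between the x axis of handle and the x axis of stand, either way round below 0.22 rad and z of handle in the frame of stand above 0.286 m and linear speed of pin below 0.01 m/s); the robot touches nothing.
It fails at once if the pin is pressed against its slot with more than 25 N (contact force between pin and anything else above 25 N).
It fails at once if one of the loose things on the table is moved by more than 30 mm (distance of any of bowl, nozzle_a, nozzle_b, sugar_jar, spatula, scraper, cup from where it was at the start of the episode above 0.03 m).
It also fails if it takes over 72 s, if anything falls off the work surface, if the arm or the gripper's body presses on something with over 40 N, if the wrist force passes 120 N, or if a joint passes its speed limit or range.

ROBOT

A 6-joint arm with a two-finger parallel gripper is mounted at the origin on the work surface. World frame = base frame: x ahead of the robot, y to its left, z up, the work surface at z = 0. Lengths are in m, angles in rad, forces in N, time in s.
With the tool pointing down it reaches from about 0.35 to 0.925 m from the base axis. Payload 6.4 kg.
Tool frame: the origin (TCP) lies at the very end of the fingers, on their centre line; the grasp point (between the pads) lies behind it (arm.tcp_to_grasp is the z of the grasp point in the tool frame, in m); z points along the fingers, y is the direction in which the jaws open and shut (so a half turn about z gives the same grasp; the last joint's range is limited). The gripper opens to 94 mm and grips with 3 to 60 N. Pads are 16 mm wide; open, the fingers measure 119 mm over their backs; the gripper's body (75 mm by 177 mm) begins 78 mm behind the grasp point.
Start: joints at [-1.324, 0.245, 1.558, -0, 1.339, -0.174], TCP at [0.266, -0.593, 0.205] pointing down, gripper open.
Joint ranges: [-3.13, 3.13], [-1.02, 2.26], [0.13, 2.54], [-0.95, 4.09], [0.21, 2.88], [-2.74, 2.74]. Speed limits (rad/s): [2.57, 2.57, 3.14, 3.14, 3.14, 3.14].

INTERFACE

Orientations are given as [roll, pitch, yaw] about the fixed x, y, z axes, in that order (R = Rz(yaw) Ry(pitch) Rx(roll)).
In Python, from bench import arm gives the robot as it stands. The module is installed in compiled form; this text tells all that it offers.
- The arm moves only by the tool move_arm, never from a script. Its argument "increments" is a list of rows, each an object of numbers: "jaw": the opening, from 0 (shut) to 1 (fully open); "x", "y", "z": the shift along the world's x, y, z in cm; "rx", "ry", "rz": the turn, a rotation vector about the world's x, y, z in rad. A call has 1 to 8 rows; each row is the pose to reach, as a shift and turn from the pose measured when the call began; what a row does not reach only later rows make up. A row lasts 1/8 s, in which the tool goes at most 62.5 mm and 10.7 degrees, less where a joint would pass 70% of its speed; a pose out of reach is approached as far as the arm can. A call with a gripper value outside its range is refused whole. The fingers move at their own pace and stop on an object; "newtons" is the grip in N (left out, the last holds). Time passes only in rows, so rows that repeat a pose let the fingers close. It gives the time, the measured TCP pose, the force and the opening at its end, in the units of the state.
- arm.sense(): the state, without advancing time (a new reading comes with each control period).
- arm.grab_frame(name): name is "side" or "top"; returns (picture, depth): 420x560x3 uint8, red, green, blue; 420x560 float32, m along the optical axis (not along the pixel's ray), 0 where there is no reading.
- arm.get_calibration(name): a dict with "K" (3x3 intrinsics, pixels), "pose" (4x4, takes a point from camera to world coordinates). Camera axes: x right, y down, z forward; pixel columns grow to the right and rows downward; lengths in m; the calibration is good to about 2 mm. A picture is of the moment at which its call begins. get_calibration takes no time and is no camera call.
- arm.finish_job(): hands the job in, once; it reports no verdict.
The state is a dict: "t": time; "qpos": joint angles; "joint_vel": joint speeds; "tau": joint torques, N m; "position": TCP position; "tool_rot": TCP orientation; "ft_force": force on the tool from outside, world axes, zero at the start; "torque": the same for the moment, N m; "gripper_width": opening from 0.0 (shut) to 1.0 (fully open).
Only numpy, scipy, OpenCV 4.12 (cv2) and the standard library are available. Lean on these libraries where they do the work, as an engineer would, in place of code of your own. Each camera call takes 0.05 s, during which the arm holds its last target.

## Working session

There is one attempt and no reset: what is moved stays moved. The work goes in short steps, Python scripts to look and compute and a tool call to move; the robot and the scene stay as the last step left them, time stands still between calls to the robot, and variables do not carry over. Pictures are saved under pics/ and viewed, and the job is handed in when it is done.

Besides the shell and the picture viewer there is one more tool, called as name(argument=value, ...), one argument or row to a line, values as JSON. move_arm: Moves the arm, as the interface text tells. Its arguments: {"type":"object","properties":{"increments":{"type":"array","items":{"type":"object","properties":{"jaw":{"type":"number"},"x":{"type":"number"},"y":{"type":"number"},"z":{"type":"number"},"rx":{"type":"number"},"ry":{"type":"number"},"rz":{"type":"number"}}}},"newtons":{"type":"number"}},"required":["increments"]}

```bash
mkdir -p pics; python3 - <<'E'
from bench import arm
import cv2,numpy as np
for n in ("side","top"):
    p,d=arm.grab_frame(n); cv2.imwrite(f"pics/{n}0.png",p[:,:,::-1]); np.savez(f"{n}0.npz",p=p,d=d)
    c=arm.get_calibration(n); print(n,c["K"],np.round(c["pose"],4))
print(arm.sense(), arm.tcp_to_grasp)
E
```

```text
side [[407.71339827   0.         279.72003606]
 [  0.         407.71339827 209.84639371]
 [  0.           0.           1.        ]] [[-0.8616 -0.4013  0.3108  0.2297]
 [-0.5075  0.6758 -0.5345  0.5335]
 [ 0.0044 -0.6182 -0.786   0.8762]
 [ 0.      0.      0.      1.    ]]
top [[384.11821408   0.         281.18965589]
 [  0.         384.11821408 207.82901635]
 [  0.           0.           1.        ]] [[-0.0128 -0.9945  0.1037  0.4194]
 [-0.9997  0.0148  0.019   0.0317]
 [-0.0205 -0.1034 -0.9944  1.0982]
 [ 0.      0.      0.      1.    ]]
{'t': 0.1, 'qpos': array([-1.32413589e+00,  2.45746116e-01,  1.55879611e+00, -3.06327401e-05,
        1.33867020e+00, -1.74116474e-01]), 'joint_vel': array([ 1.11597332e-03, -1.58613316e-03, -2.20094317e-03,  9.17937864e-05,
       -2.55833057e-03, -4.71374651e-04]), 'tau': array([ 5.20375343e-04, -4.16914952e+01, -3.15527093e+01,  6.87109795e-02,
        3.09695012e-02, -5.21040977e-05]), 'position': array([ 0.26537099, -0.59282175,  0.20450594]), 'tool_rot': array([-3.13999221e+00, -2.51256741e-04,  4.20783778e-01]), 'ft_force': array([ 0.54577315, -1.00329853,  0.52915678]), 'torque': array([-0.00730013,  0.00956942, -0.02558276]), 'gripper_width': 1.0010350265402777} -0.0188
```

View pics/side0.png

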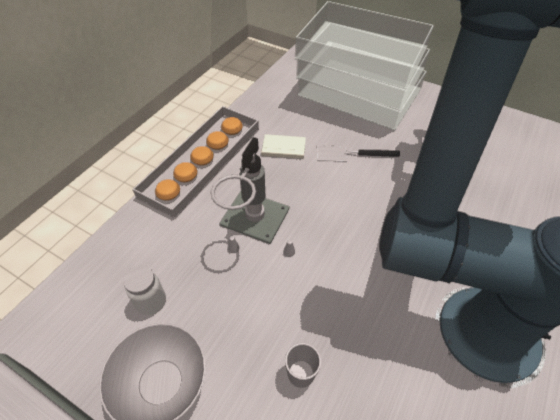

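View pics/top0.png

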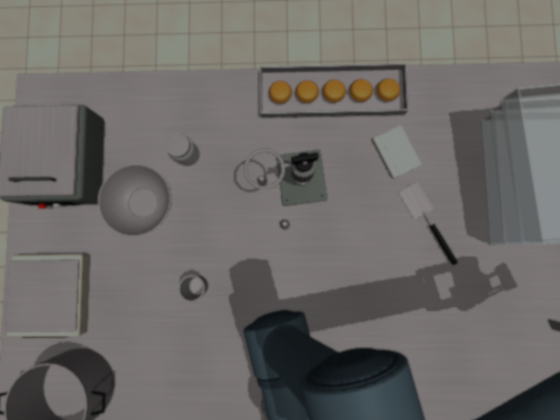

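The stand is at about (303,165) in the top view, with the hoop at (264,168), towards world +y. The black handle is at (305,158). Next I measure these.

```bash
cat > h.py <<'E'
from bench import arm
import cv2,numpy as np
def cloud(n,p=None,d=None):
    if d is None: p,d=arm.grab_frame(n)
    c=arm.get_calibration(n);K=c["K"];T=c["pose"]
    v,u=np.mgrid[0:420,0:560]
    P=np.stack([(u-K[0,2])/K[0,0]*d,(v-K[1,2])/K[1,1]*d,d],-1)@T[:3,:3].T+T[:3,3]
    P[d==0]=np.nan
    return p,P
E
python3 - <<'E'
from h import *
for n in ("top","side"):
    z=np.load(n+"0.npz"); p,P=cloud(n,z["p"],z["d"])
    big=cv2.resize(p[(110 if n=="top" else 120):(220 if n=="top" else 280),(220 if n=="top" else 190):(350 if n=="top" else 310)],None,fx=5 if n=="top" else 3.7,fy=5 if n=="top" else 3.7,interpolation=cv2.INTER_CUBIC)
    cv2.imwrite(f"pics/{n}0z.png",big[:,:,::-1])
    v=p.max(-1)
    roi=np.zeros(v.shape,bool)
    if n=="top": roi[110:220,225:350]=1
    else: roi[110:290,190:310]=1
    m=roi&(P[...,2]>.245)&(P[...,2]<.27)&(v<60)
    q=P[m]; print(n,"handle top",len(q),q.mean(0),q.min(0),q.max(0))
    (c,s,a)=cv2.minAreaRect((q[:,:2]*1000).astype(np.float32)); print(c,s,a)
    C=np.cov(q[:,:2].T);w,V=np.linalg.eigh(C);print("long dir",V[:,1],np.sqrt(w))
    m=roi&(P[...,2]>.19)&(P[...,2]<.225)&(v>60)
    q=P[m];print("hoop",len(q),q.mean(0),q.min(0),q.max(0))
    m=roi&(P[...,2]>.006)&(P[...,2]<.02)
    q=P[m];print("base",len(q)); print(cv2.minAreaRect((q[:,:2]*1000).astype(np.float32)))
E
```

```text
top handle top 195 [ 0.61907492 -0.00496232  0.25909507] [ 0.60973995 -0.0357014   0.24513802] [0.6286529  0.02446634 0.26539168]
(620.8148193359375, -5.556158065795898) (14.441882133483887, 60.523468017578125) 8.785658836364746
long dir [-0.14694028  0.98914537] [0.00416132 0.01723316]
hoop 434 [0.60680867 0.0811357  0.21205727] [ 0.55881    -0.02695048  0.19551588] [0.65283369 0.13521215 0.21767775]
base 1999
((660.8189086914062, 34.61231994628906), (360.7578430175781, 321.59906005859375), 88.87433624267578)
side handle top 149 [ 6.17036804e-01 -4.81077480e-04  2.56030105e-01] [ 0.61037039 -0.03272349  0.24523218] [0.62628123 0.02492858 0.26254126]
(618.757080078125, -3.9072799682617188) (10.255440711975098, 57.87002182006836) 7.941379547119141
long dir [-0.12439474  0.99223281] [0.00310092 0.01725473]
hoop 505 [0.60694164 0.07590985 0.2109211 ] [ 0.55882962 -0.0296633   0.19034616] [0.65479889 0.13525065 0.22384506]
base 3200
((710.758056640625, -94.7408447265625), (354.26446533203125, 650.73095703125), 30.563461303710938)
```

View pics/top0z.png

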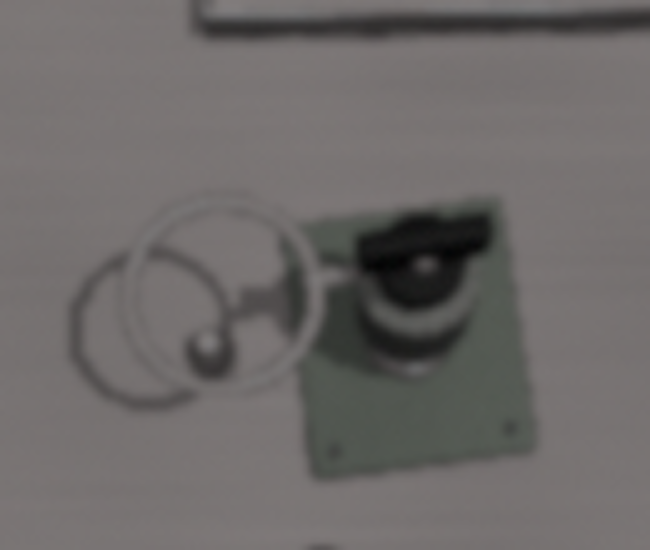

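View pics/side0z.png

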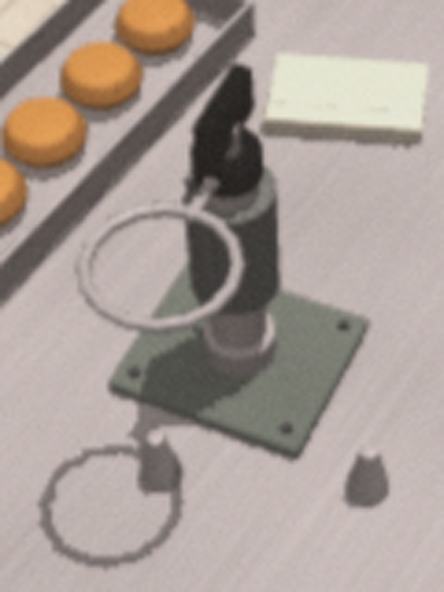

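```bash
python3 - <<'E'
from h import *
z=np.load("top0.npz"); p,P=cloud("top",z["p"],z["d"])
v=p.max(-1); Z=P[...,2]
# handle top only
roi=np.zeros(v.shape,bool);roi[110:220,225:350]=1
m=roi&(Z>.252)&(Z<.27)&(v<60);q=P[m]
print("top face",len(q),cv2.minAreaRect((q[:,:2]*1000).astype(np.float32)),q[:,2].mean())
# base plate by colour: cast edges to z=.012
c=arm.get_calibration("top");K=c["K"];T=c["pose"]
print("px",p[195,300],p[180,320],p[210,260])
m=(roi&(Z<.03)&(Z>.0)&(v<95)&(p[...,1]>=p[...,0]-1)).astype(np.uint8)
m[:,:275]=0
n,l,s,ce=cv2.connectedComponentsWithStats(m);i=1+s[1:,4].argmax();m=(l==i)
print(s[i])
u=np.argwhere(m)[:,::-1].astype(float)
r=np.c_[(u-K[[0,1],[2,2]])/K[[0,1],[0,1]],np.ones(len(u))]@T[:3,:3].T
X=T[:3,3]+r*((.012-T[2,3])/r[:,2:])
print(cv2.minAreaRect((X[:,:2]*1000).astype(np.float32)))
# hoop circle
m=roi&(Z>.195)&(Z<.225)&(v>50);m[:,290:]=0;q=P[m]
# fit circle
x,y=q[:,0],q[:,1]
s=np.linalg.lstsq(np.c_[2*x,2*y,np.ones(len(x))],x*x+y*y,rcond=None)[0];print("hoop",s[:2],np.sqrt(s[2]+s[0]**2+s[1]**2))
E
```

```text
top face 177 ((620.82275390625, -5.5809326171875), (14.417828559875488, 60.47564697265625), 8.717458724975586) 0.26022725004464153
px [82 87 81] [85 89 83] [122 117 116]
[ 280  150   47   56 1297]
((619.7747802734375, -5.007026672363281), (149.11373901367188, 128.89556884765625), 6.62764835357666)
hoop [0.60579955 0.08625942] 0.04496702771292993
```

The base plate gives the tube axis at (0.620, -0.005) with stand yaw about 0.116. The handle yaw is about 0.152. I'll approach with tool yaw 1.72, jaws across the bar.

move_arm(
  increments=[
    {"z":6,"jaw":1},
    {"z":12},
    {"x":4,"y":5,"z":12,"rz":0.15},
    {"x":8,"y":11,"z":12,"rz":0.3},
    {"x":12,"y":17,"z":12,"rz":0.45},
    {"x":16,"y":23,"z":12,"rz":0.6},
    {"x":20,"y":29,"z":12,"rz":0.75},
    {"x":24,"y":35,"z":12,"rz":0.9},
  ],
)

```text
invalid input at $.increments[0]: expected keys jaw, x, y, z, rx, ry, rz
```

```bash
python3 -c "
from bench import arm
s=arm.sense();print(s['t'],s['position'],s['tool_rot'],s['qpos'],s['ft_force'])"
```

```text
0.1 [ 0.26537099 -0.59282175  0.20450594] [-3.13999221e+00 -2.51256741e-04  4.20783778e-01] [-1.32413589e+00  2.45746116e-01  1.55879611e+00 -3.06327401e-05
  1.33867020e+00 -1.74116474e-01] [ 0.54577315 -1.00329853  0.52915678]
```

All seven keys are needed.

move_arm(
  increments=[
    {"jaw":1,"x":0,"y":0,"z":6,"rx":0,"ry":0,"rz":0},
    {"jaw":1,"x":0,"y":0,"z":12,"rx":0,"ry":0,"rz":0},
    {"jaw":1,"x":4,"y":5,"z":12,"rx":0,"ry":0,"rz":0.15},
    {"jaw":1,"x":8,"y":11,"z":12,"rx":0,"ry":0,"rz":0.3},
    {"jaw":1,"x":12,"y":17,"z":12,"rx":0,"ry":0,"rz":0.45},
    {"jaw":1,"x":16,"y":23,"z":12,"rx":0,"ry":0,"rz":0.6},
    {"jaw":1,"x":20,"y":29,"z":12,"rx":0,"ry":0,"rz":0.75},
    {"jaw":1,"x":24,"y":35,"z":12,"rx":0,"ry":0,"rz":0.9},
  ],
)

```text
t: 1.1
position: [0.4785, -0.282, 0.3241]
tool_rot: [-3.14, -0.001, 1.326]
ft_force: [1.0, -0.4, -0.2]
gripper_width: 0.997
```

move_arm(
  increments=[
    {"jaw":1,"x":3,"y":5,"z":0,"rx":0,"ry":0,"rz":0.1},
    {"jaw":1,"x":6,"y":10,"z":0,"rx":0,"ry":0,"rz":0.2},
    {"jaw":1,"x":9,"y":16,"z":0,"rx":0,"ry":0,"rz":0.3},
    {"jaw":1,"x":12,"y":22,"z":0,"rx":0,"ry":0,"rz":0.39},
    {"jaw":1,"x":13.6,"y":26,"z":0,"rx":0,"ry":0,"rz":0.39},
    {"jaw":1,"x":14.15,"y":27.6,"z":0,"rx":0,"ry":0,"rz":0.39},
    {"jaw":1,"x":14.15,"y":27.6,"z":0,"rx":0,"ry":0,"rz":0.39},
    {"jaw":1,"x":14.15,"y":27.6,"z":0,"rx":0,"ry":0,"rz":0.39},
  ],
)

```text
t: 2.1
position: [0.6197, -0.0075, 0.324]
tool_rot: [-3.139, -0.0, 1.714]
ft_force: [-0.4, 0.9, 0.2]
gripper_width: 0.998
```

```bash
python3 - <<'E'
from h import *
for n in ("side",):
    p,d=arm.grab_frame(n); cv2.imwrite(f"pics/{n}1.png",p[:,:,::-1])
s=arm.sense();print(s['t'],s['position'],s['tool_rot'],s['qpos'],s['ft_force'],s['torque'])
E
```

```text
2.15 [ 0.61968517 -0.00763995  0.32410438] [-3.13938371e+00 -2.20245228e-04  1.71342327e+00] [-1.94793777e-01  1.05083060e-01  1.50209513e+00 -5.23760051e-04
  1.53657177e+00 -3.37402477e-01] [-0.34642002  0.37034587 -0.1764708 ] [-0.04466237 -0.09281056  0.01496178]
```

View pics/side1.png

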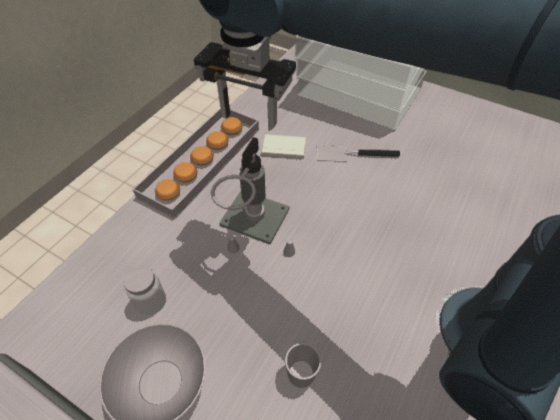

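The top-down alignment looks right: the gripper is above the bar with the fingers on both sides. I descend and close softly.

move_arm(
  increments=[
    {"jaw":1,"x":0,"y":0.2,"z":-3,"rx":0,"ry":0,"rz":0.01},
    {"jaw":1,"x":0,"y":0.2,"z":-6,"rx":0,"ry":0,"rz":0.01},
    {"jaw":1,"x":0,"y":0.2,"z":-8.5,"rx":0,"ry":0,"rz":0.01},
    {"jaw":1,"x":0,"y":0.2,"z":-9.6,"rx":0,"ry":0,"rz":0.01},
    {"jaw":1,"x":0,"y":0.2,"z":-9.6,"rx":0,"ry":0,"rz":0.01},
    {"jaw":0.6,"x":0,"y":0.2,"z":-9.6,"rx":0,"ry":0,"rz":0.01},
    {"jaw":0.35,"x":0,"y":0.2,"z":-9.6,"rx":0,"ry":0,"rz":0.01},
    {"jaw":0.35,"x":0,"y":0.2,"z":-9.6,"rx":0,"ry":0,"rz":0.01},
  ],
  newtons=15,
)

```text
t: 3.15
position: [0.62, -0.0057, 0.2289]
tool_rot: [-3.141, 0.0, 1.724]
ft_force: [0.6, 0.8, -0.3]
gripper_width: 0.719
```

```bash
python3 - <<'E'
from h import *
for n in ("side",):
    p,d=arm.grab_frame(n); cv2.imwrite(f"pics/{n}2.png",cv2.resize(p[60:240,170:330],None,fx=3.3,fy=3.3,interpolation=cv2.INTER_CUBIC)[:,:,::-1])
s=arm.sense();print(s['t'],s['position'],s['tool_rot'],s['gripper_width'],s['ft_force'],s['torque'])
E
```

```text
3.2 [ 0.61990848 -0.00559975  0.22862104] [-3.14014705e+00  5.27120626e-05  1.72358106e+00] 0.6755377873173435 [ 0.26691251 -0.38308563  0.04519783] [-0.03589872 -0.11931563 -0.00320396]
```

View pics/side2.png

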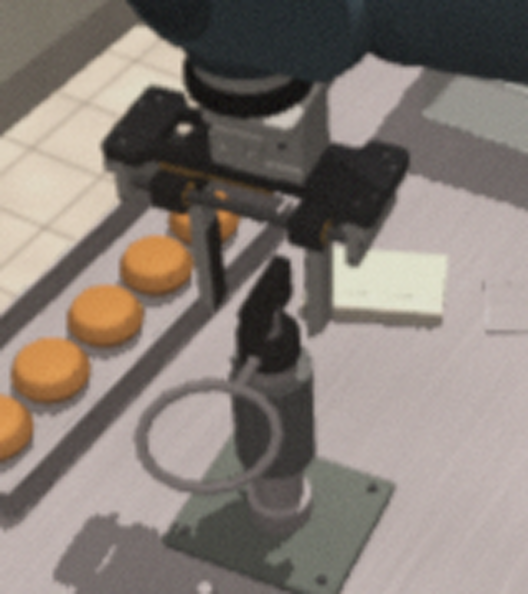

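The fingers straddle the bar. I close the rest of the way.

move_arm(
  increments=[
    {"jaw":0.35,"x":0,"y":0,"z":0,"rx":0,"ry":0,"rz":0},
    {"jaw":0.3,"x":0,"y":0,"z":0,"rx":0,"ry":0,"rz":0},
    {"jaw":0.25,"x":0,"y":0,"z":0,"rx":0,"ry":0,"rz":0},
    {"jaw":0.2,"x":0,"y":0,"z":0,"rx":0,"ry":0,"rz":0},
    {"jaw":0.17,"x":0,"y":0,"z":0,"rx":0,"ry":0,"rz":0},
    {"jaw":0.14,"x":0,"y":0,"z":0,"rx":0,"ry":0,"rz":0},
    {"jaw":0.1,"x":0,"y":0,"z":0,"rx":0,"ry":0,"rz":0},
    {"jaw":0,"x":0,"y":0,"z":0,"rx":0,"ry":0,"rz":0},
  ],
  newtons=15,
)

```text
t: 4.2
position: [0.6197, -0.0056, 0.2286]
tool_rot: [-3.14, 0.0, 1.724]
ft_force: [-1.3, -0.1, 0.0]
gripper_width: 0.18
```

move_arm(
  increments=[
    {"jaw":0,"x":0,"y":0,"z":0,"rx":0,"ry":0,"rz":0},
    {"jaw":0,"x":0,"y":0,"z":0,"rx":0,"ry":0,"rz":0},
    {"jaw":0,"x":0,"y":0,"z":0,"rx":0,"ry":0,"rz":0},
    {"jaw":0,"x":0,"y":0,"z":0,"rx":0,"ry":0,"rz":0},
  ],
  newtons=15,
)

```text
t: 4.7
position: [0.6198, -0.0056, 0.2286]
tool_rot: [-3.14, 0.0, 1.724]
ft_force: [-0.5, -0.5, 0.4]
gripper_width: 0.176
```

```bash
cat > s.py <<'E'
from bench import arm
import numpy as np
np.set_printoptions(precision=4,suppress=True)
s=arm.sense();print(s['t'],s['position'],s['tool_rot'],"w",round(s['gripper_width'],4),"F",s['ft_force'],"M",s['torque'],"yaw rel",s['tool_rot'][2]-np.pi/2-0.116)
E
python3 s.py
```

```text
4.7 [ 0.6198 -0.0056  0.2286] [-3.1397  0.      1.7236] w 0.1764 F [-0.462  -0.5084  0.3699] M [-0.0143  0.2298  0.0002] yaw rel 0.03678733117287801
```

Gripped at about 16.5 mm opening. I turn anticlockwise in small steps.

move_arm(
  increments=[
    {"jaw":0,"x":0,"y":0,"z":0,"rx":0,"ry":0,"rz":0.05},
    {"jaw":0,"x":0,"y":0,"z":0,"rx":0,"ry":0,"rz":0.1},
    {"jaw":0,"x":0,"y":0,"z":0.1,"rx":0,"ry":0,"rz":0.15},
    {"jaw":0,"x":0,"y":0,"z":0.1,"rx":0,"ry":0,"rz":0.2},
  ],
  newtons=15,
)

```text
t: 5.2
position: [0.6197, -0.0056, 0.2287]
tool_rot: [-3.14, -0.0, 1.925]
ft_force: [1.0, -0.6, -2.4]
gripper_width: 0.184
```

```bash
python3 s.py
```

```text
5.2 [ 0.6197 -0.0056  0.2287] [-3.1396 -0.0002  1.9251] w 0.1838 F [ 1.0227 -0.5863 -2.3744] M [-0.0403 -0.2266 -0.0303] yaw rel 0.23827331279382824
```

move_arm(
  increments=[
    {"jaw":0,"x":0,"y":0,"z":0.1,"rx":0,"ry":0,"rz":0.08},
    {"jaw":0,"x":0,"y":0,"z":0.1,"rx":0,"ry":0,"rz":0.16},
    {"jaw":0,"x":0,"y":0,"z":0.1,"rx":0,"ry":0,"rz":0.24},
    {"jaw":0,"x":0,"y":0,"z":0.1,"rx":0,"ry":0,"rz":0.32},
    {"jaw":0,"x":0,"y":0,"z":0.1,"rx":0,"ry":0,"rz":0.38},
    {"jaw":0,"x":0,"y":0,"z":0.1,"rx":0,"ry":0,"rz":0.44},
    {"jaw":0,"x":0,"y":0,"z":0.1,"rx":0,"ry":0,"rz":0.44},
  ],
  newtons=15,
)

```text
t: 6.08
position: [0.6198, -0.0055, 0.2287]
tool_rot: [-3.14, -0.0, 2.364]
ft_force: [2.5, -0.2, -3.6]
gripper_width: 0.184
```

```bash
python3 s.py
```

```text
6.075 [ 0.6198 -0.0055  0.2287] [-3.1398 -0.0004  2.3643] w 0.1843 F [ 2.4892 -0.1799 -3.5738] M [-0.0686 -0.5375  0.0066] yaw rel 0.6775388598325752
```

move_arm(
  increments=[
    {"jaw":0,"x":0,"y":0,"z":0.1,"rx":0,"ry":0,"rz":0.03},
    {"jaw":0,"x":0,"y":0,"z":0.1,"rx":0,"ry":0,"rz":0.06},
    {"jaw":0,"x":0,"y":0,"z":0.1,"rx":0,"ry":0,"rz":0.08},
    {"jaw":0,"x":0,"y":0,"z":0.1,"rx":0,"ry":0,"rz":0.08},
  ],
  newtons=15,
)

```text
t: 6.58
position: [0.6198, -0.0055, 0.2297]
tool_rot: [-3.14, -0.0, 2.445]
ft_force: [1.7, 0.7, -4.5]
gripper_width: 0.181
```

```bash
python3 s.py;python3 - <<'E'
from h import *
p,d=arm.grab_frame("side"); cv2.imwrite("pics/side3.png",cv2.resize(p[60:240,170:330],None,fx=3.3,fy=3.3,interpolation=cv2.INTER_CUBIC)[:,:,::-1])
_,P=cloud("side",p,d);v=p.max(-1)
Z=P[...,2];m=(Z>.195)&(Z<.222)&(abs(P[...,0]-.6)<.15)&(abs(P[...,1]-.05)<.15)&(v>60)
r=np.hypot(P[...,0]-.62,P[...,1]+.0055);m&=(r>.04)&(r<.15)
q=P[m];x,y=q[:,0],q[:,1]
s=np.linalg.lstsq(np.c_[2*x,2*y,np.ones(len(x))],x*x+y*y,rcond=None)[0];print("hoop",len(q),s[:2],q[:,2].mean(),np.sqrt(s[2]+s[0]**2+s[1]**2),"ang",np.arctan2(-(s[0]-.62),s[1]+.0055)-.116)
E
```

```text
6.575 [ 0.6198 -0.0055  0.2297] [-3.1399 -0.0004  2.4445] w 0.1811 F [ 1.6781  0.6727 -4.5263] M [-0.0458 -0.5238 -0.0251] yaw rel 0.7577069748616162
hoop 431 [0.54829747 0.05521746] 0.2117673269844972 0.04451007671510482 ang 0.7521648929443004
```

View pics/side3.png

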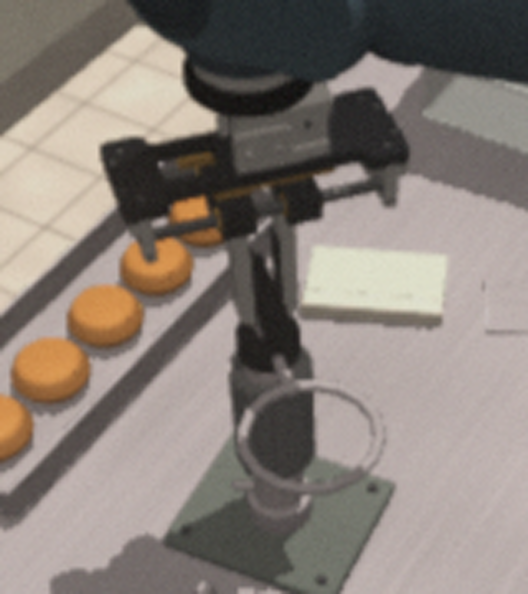

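The section is unlocked: yaw is about 0.757, the hoop has swung towards the robot and its angle agrees at 0.752. The weight, about 4.5 N, now hangs on the gripper. I lift a little first to confirm the channel is clear.

move_arm(
  increments=[
    {"jaw":0,"x":0,"y":0,"z":0.3,"rx":0,"ry":0,"rz":0.01},
    {"jaw":0,"x":0,"y":0,"z":0.6,"rx":0,"ry":0,"rz":0.01},
    {"jaw":0,"x":0,"y":0,"z":0.9,"rx":0,"ry":0,"rz":0.01},
    {"jaw":0,"x":0,"y":0,"z":1.2,"rx":0,"ry":0,"rz":0.01},
  ],
  newtons=15,
)

```text
t: 7.12
position: [0.6198, -0.0054, 0.2416]
tool_rot: [-3.14, -0.001, 2.454]
ft_force: [2.8, 0.6, -7.5]
gripper_width: 0.181
```

```bash
python3 s.py
```

```text
7.125 [ 0.6198 -0.0054  0.2416] [-3.14   -0.0006  2.4544] w 0.1811 F [ 2.8369  0.639  -7.5054] M [ 0.038  -0.7138  0.0305] yaw rel 0.7675663218618732
```

move_arm(
  increments=[
    {"jaw":0,"x":0,"y":0,"z":0.4,"rx":0,"ry":0,"rz":0},
    {"jaw":0,"x":0,"y":0,"z":0.8,"rx":0,"ry":0,"rz":0},
    {"jaw":0,"x":0,"y":0,"z":1.2,"rx":0,"ry":0,"rz":0},
    {"jaw":0,"x":0,"y":0,"z":1.6,"rx":0,"ry":0,"rz":0},
    {"jaw":0,"x":0,"y":0,"z":2.0,"rx":0,"ry":0,"rz":0},
    {"jaw":0,"x":0,"y":0,"z":2.4,"rx":0,"ry":0,"rz":0},
    {"jaw":0,"x":0,"y":0,"z":2.8,"rx":0,"ry":0,"rz":0},
    {"jaw":0,"x":0,"y":0,"z":3.2,"rx":0,"ry":0,"rz":0},
  ],
  newtons=15,
)

```text
t: 8.12
position: [0.6198, -0.0054, 0.2738]
tool_rot: [-3.14, -0.001, 2.454]
ft_force: [3.2, -0.0, -6.3]
gripper_width: 0.184
```

```bash
python3 s.py;cat > hoop.py <<'E'
from h import *
import sys
p,d=arm.grab_frame("side"); cv2.imwrite(f"pics/{sys.argv[1]}.png",cv2.resize(p[60:240,170:330],None,fx=3.3,fy=3.3,interpolation=cv2.INTER_CUBIC)[:,:,::-1])
_,P=cloud("side",p,d);v=p.max(-1);z0=float(sys.argv[2])
Z=P[...,2];m=(abs(Z-z0)<.013)&(v>60)
r=np.hypot(P[...,0]-.62,P[...,1]+.0055);m&=(r>.04)&(r<.15)
q=P[m];x,y=q[:,0],q[:,1]
s=np.linalg.lstsq(np.c_[2*x,2*y,np.ones(len(x))],x*x+y*y,rcond=None)[0];print("hoop",len(q),s[:2],"zmed",np.median(q[:,2]),np.sqrt(s[2]+s[0]**2+s[1]**2),"ang",np.arctan2(-(s[0]-.62),s[1]+.0055)-.116)
E
python3 hoop.py side4 .255
```

```text
8.125 [ 0.6198 -0.0054  0.2738] [-3.1399 -0.0006  2.4544] w 0.1843 F [ 3.2237 -0.0202 -6.2962] M [-0.0596 -0.7676 -0.0072] yaw rel 0.7675625705342527
hoop 465 [0.54710921 0.05418894] zmed 0.2561371136341508 0.04455704216650732 ang 0.7686477008605025
```

View pics/side4.png

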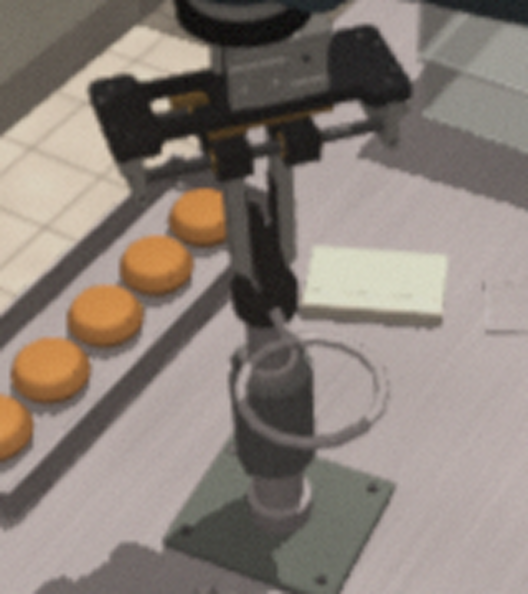

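The post rose with the gripper: hoop z is 0.256 (+44 mm) and the angle is 0.769. I go on to about +52 mm, then lean lightly on the web.

move_arm(
  increments=[
    {"jaw":0,"x":0,"y":0,"z":0.3,"rx":0,"ry":0,"rz":0},
    {"jaw":0,"x":0,"y":0,"z":0.6,"rx":0,"ry":0,"rz":0},
    {"jaw":0,"x":0,"y":0,"z":0.6,"rx":0,"ry":0,"rz":-0.02},
    {"jaw":0,"x":0,"y":0,"z":0.6,"rx":0,"ry":0,"rz":-0.04},
    {"jaw":0,"x":0,"y":0,"z":0.6,"rx":0,"ry":0,"rz":-0.06},
    {"jaw":0,"x":0,"y":0,"z":0.6,"rx":0,"ry":0,"rz":-0.07},
    {"jaw":0,"x":0,"y":0,"z":0.6,"rx":0,"ry":0,"rz":-0.08},
    {"jaw":0,"x":0,"y":0,"z":0.6,"rx":0,"ry":0,"rz":-0.08},
  ],
  newtons=15,
)

```text
t: 9.18
position: [0.62, -0.0054, 0.2812]
tool_rot: [-3.14, 0.0, 2.374]
ft_force: [-2.3, 0.5, 2.6]
gripper_width: 0.182
```

```bash
python3 s.py
```

```text
9.175 [ 0.62   -0.0054  0.2812] [-3.1404  0.0003  2.3744] w 0.1825 F [-2.2883  0.4555  2.577 ] M [0.0507 0.1425 0.1886] yaw rel 0.6876190436620201
```

It leans on the web with Mz about 0.19 N m, roughly 7 N at the pin. I slide up in 2 mm steps and watch Mz.

move_arm(
  increments=[
    {"jaw":0,"x":0,"y":0,"z":0.1,"rx":0,"ry":0,"rz":0},
    {"jaw":0,"x":0,"y":0,"z":0.2,"rx":0,"ry":0,"rz":0},
  ],
  newtons=15,
)

```text
t: 9.43
position: [0.6198, -0.0054, 0.2817]
tool_rot: [-3.14, -0.001, 2.374]
ft_force: [2.4, -0.7, -7.8]
gripper_width: 0.179
```

```bash
python3 s.py
```

```text
9.425 [ 0.6198 -0.0054  0.2817] [-3.1399 -0.0008  2.3743] w 0.1792 F [ 2.4354 -0.6702 -7.8075] M [-0.0061 -0.6332  0.1931] yaw rel 0.6875418323695778
```

move_arm(
  increments=[
    {"jaw":0,"x":0,"y":0,"z":0.1,"rx":0,"ry":0,"rz":0},
    {"jaw":0,"x":0,"y":0,"z":0.2,"rx":0,"ry":0,"rz":0},
  ],
)

```text
t: 9.68
position: [0.6195, -0.0053, 0.2822]
tool_rot: [-3.139, -0.002, 2.374]
ft_force: [3.1, 0.3, -10.3]
gripper_width: 0.181
```

```bash
python3 s.py
```

```text
9.675 [ 0.6195 -0.0053  0.2822] [-3.1393 -0.0022  2.3741] w 0.1813 F [  3.0754   0.3161 -10.286 ] M [ 0.0095 -0.8765  0.0834] yaw rel 0.6872876413084313
```

Fz has grown to 10 N, so I ease the lean before going on.

move_arm(
  increments=[
    {"jaw":0,"x":0,"y":0,"z":0.1,"rx":0,"ry":0,"rz":0.02},
    {"jaw":0,"x":0,"y":0,"z":0.2,"rx":0,"ry":0,"rz":0.02},
  ],
)

```text
t: 9.93
position: [0.6195, -0.0053, 0.2838]
tool_rot: [-3.139, -0.002, 2.394]
ft_force: [3.1, -0.4, -6.7]
gripper_width: 0.178
```

```bash
python3 s.py; python3 hoop.py side5 .263
```

```text
9.925 [ 0.6195 -0.0053  0.2838] [-3.1392 -0.0025  2.3942] w 0.1776 F [ 3.1084 -0.4343 -6.707 ] M [ 0.0125 -0.7447  0.0488] yaw rel 0.707432076009885
hoop 472 [0.54845896 0.05582199] zmed 0.266074352634967 0.04461164661605372 ang 0.7461612261999192
```

move_arm(
  increments=[
    {"jaw":0,"x":0,"y":0,"z":0.1,"rx":0,"ry":0,"rz":-0.01},
    {"jaw":0,"x":0,"y":0,"z":0.2,"rx":0,"ry":0,"rz":-0.01},
  ],
)

```text
t: 10.22
position: [0.6196, -0.0053, 0.2863]
tool_rot: [-3.139, -0.002, 2.384]
ft_force: [3.8, -0.4, -6.7]
gripper_width: 0.181
```

```bash
python3 s.py
```

```text
10.225 [ 0.6196 -0.0053  0.2863] [-3.1394 -0.0021  2.384 ] w 0.1808 F [ 3.8499 -0.3865 -6.7219] M [ 0.0484 -0.7058  0.1291] yaw rel 0.6971765131703528
```

move_arm(
  increments=[
    {"jaw":0,"x":0,"y":0,"z":0.1,"rx":0,"ry":0,"rz":0},
    {"jaw":0,"x":0,"y":0,"z":0.2,"rx":0,"ry":0,"rz":0},
  ],
)

```text
t: 10.48
position: [0.6195, -0.0053, 0.2884]
tool_rot: [-3.139, -0.002, 2.384]
ft_force: [3.5, 0.8, -7.2]
gripper_width: 0.181
```

```bash
python3 s.py
```

```text
10.475 [ 0.6195 -0.0053  0.2884] [-3.1393 -0.0021  2.384 ] w 0.1815 F [ 3.4682  0.8212 -7.2161] M [ 0.0408 -0.7173  0.1428] yaw rel 0.6971676911521013
```

Leaning at Mz about 0.14 and sliding well. I continue.

move_arm(
  increments=[
    {"jaw":0,"x":0,"y":0,"z":0.1,"rx":0,"ry":0,"rz":0},
    {"jaw":0,"x":0,"y":0,"z":0.2,"rx":0,"ry":0,"rz":0},
  ],
)

```text
t: 10.72
position: [0.6196, -0.0053, 0.2905]
tool_rot: [-3.139, -0.002, 2.384]
ft_force: [3.4, 0.1, -7.3]
gripper_width: 0.184
```

```bash
python3 s.py
```

```text
10.725 [ 0.6196 -0.0053  0.2905] [-3.1394 -0.0021  2.3839] w 0.1843 F [ 3.3607  0.1274 -7.2501] M [ 0.0207 -0.7509  0.0299] yaw rel 0.6971240239099911
```

move_arm(
  increments=[
    {"jaw":0,"x":0,"y":0,"z":0.1,"rx":0,"ry":0,"rz":0},
    {"jaw":0,"x":0,"y":0,"z":0.2,"rx":0,"ry":0,"rz":0},
  ],
)

```text
t: 10.98
position: [0.6196, -0.0053, 0.2926]
tool_rot: [-3.139, -0.002, 2.384]
ft_force: [3.3, 0.0, -7.6]
gripper_width: 0.18
```

```bash
python3 s.py
```

```text
10.975 [ 0.6196 -0.0053  0.2926] [-3.1394 -0.0021  2.3839] w 0.1801 F [ 3.3466  0.026  -7.5631] M [-0.0182 -0.7558  0.1233] yaw rel 0.6971532146098861
```

Mz dipped to 0.03 at z=0.2905 and then recovered, so I take a static re-reading.

move_arm(
  increments=[
    {"jaw":0,"x":0,"y":0,"z":0,"rx":0,"ry":0,"rz":-0.015},
    {"jaw":0,"x":0,"y":0,"z":0,"rx":0,"ry":0,"rz":-0.015},
  ],
)

```text
t: 11.22
position: [0.6196, -0.0053, 0.2928]
tool_rot: [-3.139, -0.002, 2.369]
ft_force: [2.4, 0.2, -5.2]
gripper_width: 0.18
```

```bash
python3 s.py; python3 hoop.py side6 .275; python3 s.py
```

```text
11.225 [ 0.6196 -0.0053  0.2928] [-3.1395 -0.002   2.3689] w 0.1799 F [ 2.3526  0.2375 -5.2226] M [-0.0092 -0.6351  0.1372] yaw rel 0.6820753611508509
hoop 483 [0.54891079 0.05630388] zmed 0.2749865901677526 0.044639880043451194 ang 0.7391554931542927
11.275 [ 0.6196 -0.0053  0.2928] [-3.1395 -0.0019  2.369 ] w 0.1789 F [ 2.5641  0.3747 -6.2402] M [ 0.0718 -0.6142  0.1151] yaw rel 0.6821807608215772
```

The pin is leaning again at 0.2928. The dip may have been the notch, so I slide back 2 mm under the same light lean.

move_arm(
  increments=[
    {"jaw":0,"x":0,"y":0,"z":-0.1,"rx":0,"ry":0,"rz":0},
    {"jaw":0,"x":0,"y":0,"z":-0.2,"rx":0,"ry":0,"rz":0},
    {"jaw":0,"x":0,"y":0,"z":-0.2,"rx":0,"ry":0,"rz":0},
  ],
)

```text
t: 11.65
position: [0.6197, -0.0053, 0.2922]
tool_rot: [-3.14, -0.001, 2.369]
ft_force: [-0.9, 0.5, 1.3]
gripper_width: 0.182
```

```bash
python3 s.py; python3 hoop.py side7 .273; python3 s.py
```

```text
11.65 [ 0.6197 -0.0053  0.2922] [-3.14   -0.0008  2.3691] w 0.1823 F [-0.9381  0.5027  1.309 ] M [0.0706 0.0088 0.1602] yaw rel 0.6822542234753542
hoop 487 [0.54902467 0.05635754] zmed 0.2745589783491976 0.044538898274948335 ang 0.7379317083732942
11.7 [ 0.6197 -0.0053  0.2921] [-3.14   -0.0009  2.369 ] w 0.1798 F [-0.7431  0.8448  2.0243] M [0.0678 0.0674 0.1171] yaw rel 0.6822427920282436
```

move_arm(
  increments=[
    {"jaw":0,"x":0,"y":0,"z":-0.1,"rx":0,"ry":0,"rz":0},
    {"jaw":0,"x":0,"y":0,"z":-0.15,"rx":0,"ry":0,"rz":0},
  ],
)

```text
t: 11.95
position: [0.6198, -0.0053, 0.291]
tool_rot: [-3.14, -0.001, 2.369]
ft_force: [-1.5, -0.3, 2.1]
gripper_width: 0.183
```

```bash
python3 s.py; python3 hoop.py side8 .273; python3 s.py
```

```text
11.95 [ 0.6198 -0.0053  0.291 ] [-3.1402 -0.0005  2.3691] w 0.1825 F [-1.5361 -0.2675  2.1107] M [0.0547 0.1135 0.1847] yaw rel 0.6823277721036983
hoop 471 [0.54888643 0.05636703] zmed 0.27320733059772795 0.0445616260825118 ang 0.7388194350532968
12.0 [ 0.6197 -0.0053  0.2907] [-3.1401 -0.0008  2.369 ] w 0.1826 F [-0.9417  0.5059  0.4435] M [ 0.0979 -0.02    0.1504] yaw rel 0.6822087353080587
```

move_arm(
  increments=[
    {"jaw":0,"x":0,"y":0,"z":-0.1,"rx":0,"ry":0,"rz":0},
    {"jaw":0,"x":0,"y":0,"z":-0.15,"rx":0,"ry":0,"rz":0},
  ],
)

```text
t: 12.25
position: [0.6197, -0.0053, 0.2892]
tool_rot: [-3.14, -0.001, 2.369]
ft_force: [-1.8, 1.1, 0.9]
gripper_width: 0.183
```

```bash
python3 s.py; python3 hoop.py side9 .272; python3 s.py
```

```text
12.25 [ 0.6197 -0.0053  0.2892] [-3.1401 -0.0008  2.3691] w 0.1828 F [-1.795   1.102   0.8956] M [0.1381 0.0507 0.1295] yaw rel 0.6822647343158575
hoop 479 [0.54896585 0.05640437] zmed 0.2715593632420392 0.04455333418705463 ang 0.7379671892500291
12.3 [ 0.6197 -0.0053  0.289 ] [-3.14   -0.0009  2.3691] w 0.1824 F [-0.268   1.0481  1.3824] M [ 0.0634 -0.0378  0.1399] yaw rel 0.6822845920112132
```

There was no notch there; the dip was noise. I continue up with the firmer twist, reading hoop angle as well as Mz.

move_arm(
  increments=[
    {"jaw":0,"x":0,"y":0,"z":0.15,"rx":0,"ry":0,"rz":0},
    {"jaw":0,"x":0,"y":0,"z":0.3,"rx":0,"ry":0,"rz":0},
    {"jaw":0,"x":0,"y":0,"z":0.45,"rx":0,"ry":0,"rz":0},
  ],
)

```text
t: 12.68
position: [0.6195, -0.0053, 0.2917]
tool_rot: [-3.139, -0.002, 2.369]
ft_force: [4.1, 0.9, -9.4]
gripper_width: 0.183
```

```bash
python3 s.py
```

```text
12.675 [ 0.6195 -0.0053  0.2917] [-3.1392 -0.0024  2.3689] w 0.1827 F [ 4.0902  0.937  -9.3667] M [-0.0168 -0.8217  0.1276] yaw rel 0.6821078190307258
```

move_arm(
  increments=[
    {"jaw":0,"x":0,"y":0,"z":0.15,"rx":0,"ry":0,"rz":0},
    {"jaw":0,"x":0,"y":0,"z":0.25,"rx":0,"ry":0,"rz":0},
  ],
)

```text
t: 12.92
position: [0.6195, -0.0053, 0.2937]
tool_rot: [-3.139, -0.003, 2.369]
ft_force: [4.0, -0.3, -9.3]
gripper_width: 0.181
```

```bash
python3 s.py; python3 hoop.py side10 .277; python3 s.py
```

```text
12.925 [ 0.6195 -0.0053  0.2937] [-3.1391 -0.0028  2.369 ] w 0.1809 F [ 4.0319 -0.3386 -9.2884] M [-0.0042 -0.9436  0.0863] yaw rel 0.6821580355915767
hoop 480 [0.548931   0.05629285] zmed 0.2758044991766336 0.044565888764337834 ang 0.739103034452383
12.975 [ 0.6195 -0.0053  0.2941] [-3.1392 -0.0025  2.3689] w 0.1816 F [ 3.5679  0.0968 -7.3102] M [ 0.0218 -0.7607  0.1249] yaw rel 0.68209627330184
```

move_arm(
  increments=[
    {"jaw":0,"x":0,"y":0,"z":0.1,"rx":0,"ry":0,"rz":0},
    {"jaw":0,"x":0,"y":0,"z":0.2,"rx":0,"ry":0,"rz":0},
  ],
)

```text
t: 13.22
position: [0.6195, -0.0053, 0.296]
tool_rot: [-3.139, -0.003, 2.369]
ft_force: [3.8, 0.5, -9.4]
gripper_width: 0.183
```

```bash
python3 s.py; python3 hoop.py a1 .278
```

```text
13.225 [ 0.6195 -0.0053  0.296 ] [-3.1392 -0.0026  2.369 ] w 0.1828 F [ 3.8371  0.4637 -9.404 ] M [ 0.0716 -0.8631  0.1429] yaw rel 0.6821801318041355
hoop 482 [0.54892649 0.0562898 ] zmed 0.27817328940400493 0.04459696077181946 ang 0.73915896920026
```

move_arm(
  increments=[
    {"jaw":0,"x":0,"y":0,"z":0.1,"rx":0,"ry":0,"rz":0},
    {"jaw":0,"x":0,"y":0,"z":0.2,"rx":0,"ry":0,"rz":0},
  ],
)

```text
t: 13.52
position: [0.6195, -0.0053, 0.2984]
tool_rot: [-3.139, -0.002, 2.369]
ft_force: [4.3, -0.1, -9.2]
gripper_width: 0.177
```

```bash
python3 s.py; python3 hoop.py a2 .280
```

```text
13.525 [ 0.6195 -0.0053  0.2984] [-3.1392 -0.0024  2.369 ] w 0.1774 F [ 4.2626 -0.0524 -9.214 ] M [-0.0379 -0.8423  0.1775] yaw rel 0.6821608657161701
hoop 488 [0.54889083 0.05633923] zmed 0.28055123486091466 0.04455906861941545 ang 0.7390114046626437
```

move_arm(
  increments=[
    {"jaw":0,"x":0,"y":0,"z":0.1,"rx":0,"ry":0,"rz":0},
    {"jaw":0,"x":0,"y":0,"z":0.2,"rx":0,"ry":0,"rz":0},
  ],
)

```text
t: 13.82
position: [0.6195, -0.0053, 0.3006]
tool_rot: [-3.139, -0.002, 2.369]
ft_force: [3.8, -0.5, -9.0]
gripper_width: 0.181
```

```bash
python3 s.py; python3 hoop.py a3 .282
```

```text
13.825 [ 0.6195 -0.0053  0.3006] [-3.1392 -0.0024  2.369 ] w 0.1809 F [ 3.762  -0.4698 -8.9779] M [ 0.0518 -0.8038  0.1354] yaw rel 0.6822080524879374
hoop 488 [0.54878961 0.05642475] zmed 0.2829174261187827 0.044528361247398375 ang 0.7390314146978787
```

The hoop angle is a steady indicator at 0.739 (σ<0.001). I continue.

move_arm(
  increments=[
    {"jaw":0,"x":0,"y":0,"z":0.1,"rx":0,"ry":0,"rz":0},
    {"jaw":0,"x":0,"y":0,"z":0.2,"rx":0,"ry":0,"rz":0},
  ],
)

```text
t: 14.12
position: [0.6195, -0.0053, 0.3028]
tool_rot: [-3.139, -0.002, 2.369]
ft_force: [3.7, 0.3, -8.9]
gripper_width: 0.185
```

```bash
python3 s.py; python3 hoop.py a4 .285
```

```text
14.125 [ 0.6195 -0.0053  0.3028] [-3.1393 -0.0023  2.369 ] w 0.1847 F [ 3.6864  0.3373 -8.8735] M [ 0.0119 -0.7787  0.1396] yaw rel 0.6821752799191253
hoop 490 [0.54898555 0.05625026] zmed 0.28502514967022574 0.044612546730440655 ang 0.7390642390880561
```

move_arm(
  increments=[
    {"jaw":0,"x":0,"y":0,"z":0.1,"rx":0,"ry":0,"rz":0},
    {"jaw":0,"x":0,"y":0,"z":0.2,"rx":0,"ry":0,"rz":0},
  ],
)

```text
t: 14.42
position: [0.6195, -0.0053, 0.3051]
tool_rot: [-3.139, -0.002, 2.369]
ft_force: [4.6, 0.6, -8.5]
gripper_width: 0.182
```

```bash
python3 s.py; python3 hoop.py a5 .287
```

```text
14.425 [ 0.6195 -0.0053  0.3051] [-3.1393 -0.0023  2.369 ] w 0.1822 F [ 4.6174  0.6121 -8.4646] M [-0.0566 -0.7795  0.1186] yaw rel 0.6821751698744741
hoop 494 [0.54892123 0.05640806] zmed 0.28726778789887003 0.0446346867856627 ang 0.7382487039496667
```

move_arm(
  increments=[
    {"jaw":0,"x":0,"y":0,"z":0.1,"rx":0,"ry":0,"rz":0},
    {"jaw":0,"x":0,"y":0,"z":0.2,"rx":0,"ry":0,"rz":0},
  ],
)

```text
t: 14.72
position: [0.6195, -0.0053, 0.3074]
tool_rot: [-3.139, -0.002, 2.369]
ft_force: [2.6, 1.2, -9.3]
gripper_width: 0.185
```

```bash
python3 s.py; python3 hoop.py a6 .289
```

```text
14.725 [ 0.6195 -0.0053  0.3074] [-3.1393 -0.0022  2.3689] w 0.1845 F [ 2.6381  1.1873 -9.2723] M [ 0.0669 -0.7591  0.1287] yaw rel 0.6821491842331585
hoop 491 [0.54884407 0.05639724] zmed 0.2894668430188131 0.04461411140090484 ang 0.7388725567173301
```

move_arm(
  increments=[
    {"jaw":0,"x":0,"y":0,"z":0.1,"rx":0,"ry":0,"rz":0},
    {"jaw":0,"x":0,"y":0,"z":0.2,"rx":0,"ry":0,"rz":0},
  ],
)

```text
t: 15.02
position: [0.6195, -0.0053, 0.3096]
tool_rot: [-3.139, -0.002, 2.369]
ft_force: [3.4, -0.3, -8.8]
gripper_width: 0.182
```

```bash
python3 s.py; python3 hoop.py a7 .291
```

```text
15.025 [ 0.6195 -0.0053  0.3096] [-3.1393 -0.0021  2.3689] w 0.1821 F [ 3.3632 -0.3075 -8.8453] M [ 0.0379 -0.7353  0.1577] yaw rel 0.6821395218770433
hoop 502 [0.54895056 0.05635591] zmed 0.2917599785854629 0.04450448357803356 ang 0.7384616210688353
```

move_arm(
  increments=[
    {"jaw":0,"x":0,"y":0,"z":0.1,"rx":0,"ry":0,"rz":0},
    {"jaw":0,"x":0,"y":0,"z":0.2,"rx":0,"ry":0,"rz":0},
  ],
)

```text
t: 15.32
position: [0.6195, -0.0053, 0.3118]
tool_rot: [-3.139, -0.002, 2.369]
ft_force: [2.9, 0.7, -8.4]
gripper_width: 0.18
```

```bash
python3 s.py; python3 hoop.py a8 .293
```

```text
15.325 [ 0.6195 -0.0053  0.3118] [-3.1394 -0.0021  2.369 ] w 0.1798 F [ 2.9303  0.6581 -8.4152] M [-0.0057 -0.7557  0.1809] yaw rel 0.6821733055413955
hoop 493 [0.54889612 0.05649442] zmed 0.294019872384808 0.04457919188988415 ang 0.7377332188744211
```

move_arm(
  increments=[
    {"jaw":0,"x":0,"y":0,"z":0.1,"rx":0,"ry":0,"rz":0},
    {"jaw":0,"x":0,"y":0,"z":0.2,"rx":0,"ry":0,"rz":0},
  ],
)

```text
t: 15.62
position: [0.6195, -0.0053, 0.3141]
tool_rot: [-3.139, -0.002, 2.369]
ft_force: [3.4, 0.1, -7.9]
gripper_width: 0.182
```

```bash
python3 s.py; python3 hoop.py a9 .296
```

```text
15.625 [ 0.6195 -0.0053  0.3141] [-3.1394 -0.002   2.3691] w 0.1818 F [ 3.3514  0.1409 -7.9211] M [ 0.0343 -0.8042  0.1016] yaw rel 0.6822646799356656
hoop 499 [0.54874304 0.05643488] zmed 0.2962766632089383 0.04457852848269236 ang 0.7392741402701404
```

move_arm(
  increments=[
    {"jaw":0,"x":0,"y":0,"z":0.1,"rx":0,"ry":0,"rz":0},
    {"jaw":0,"x":0,"y":0,"z":0.2,"rx":0,"ry":0,"rz":0},
  ],
)

```text
t: 15.92
position: [0.6197, -0.0054, 0.3172]
tool_rot: [-3.14, -0.001, 2.369]
ft_force: [2.3, 1.1, -5.3]
gripper_width: 0.18
```

```bash
python3 s.py; python3 hoop.py a10 .298
```

```text
15.925 [ 0.6197 -0.0054  0.3172] [-3.1397 -0.0011  2.3688] w 0.18 F [ 2.318   1.0555 -5.2524] M [ 0.082  -0.4463  0.0365] yaw rel 0.682020276733733
hoop 504 [0.55015617 0.05783721] zmed 0.2994435599755761 0.044624014230456976 ang 0.71821474794111
```

The pin dropped in at z≈0.317: hoop angle fell to 0.718, Mz to 0.04 and Fz to the plain weight. I turn clockwise gently.

move_arm(
  increments=[
    {"jaw":0,"x":0,"y":0,"z":0,"rx":0,"ry":0,"rz":-0.03},
    {"jaw":0,"x":0,"y":0,"z":0,"rx":0,"ry":0,"rz":-0.06},
    {"jaw":0,"x":0,"y":0,"z":0,"rx":0,"ry":0,"rz":-0.08},
  ],
)

```text
t: 16.35
position: [0.6197, -0.0053, 0.3183]
tool_rot: [-3.14, -0.001, 2.288]
ft_force: [0.4, 0.7, -0.3]
gripper_width: 0.182
```

```bash
python3 s.py; python3 hoop.py b1 .299
```

```text
16.35 [ 0.6197 -0.0053  0.3183] [-3.1402 -0.0005  2.2875] w 0.1821 F [ 0.3857  0.6652 -0.3402] M [ 0.1427 -0.0664  0.1343] yaw rel 0.6007332536950153
hoop 506 [0.55406675 0.06194497] zmed 0.3005739187790279 0.044656393885629184 ang 0.6580645738584512
```

The handle follows. It is riding up over the sill, with the weight off the gripper, so I raise it 1 mm more and keep turning.

move_arm(
  increments=[
    {"jaw":0,"x":0,"y":0,"z":0.1,"rx":0,"ry":0,"rz":0},
    {"jaw":0,"x":0,"y":0,"z":0.1,"rx":0,"ry":0,"rz":-0.04},
    {"jaw":0,"x":0,"y":0,"z":0.1,"rx":0,"ry":0,"rz":-0.08},
  ],
)

```text
t: 16.77
position: [0.6197, -0.0054, 0.3198]
tool_rot: [-3.14, -0.0, 2.206]
ft_force: [-0.4, -0.0, -1.1]
gripper_width: 0.181
```

```bash
python3 s.py; python3 hoop.py b2 .300
```

```text
16.775 [ 0.6197 -0.0054  0.3198] [-3.1402 -0.0003  2.2059] w 0.1808 F [-0.3941 -0.0083 -1.1074] M [ 0.092  -0.0801  0.1133] yaw rel 0.519122593729692
hoop 507 [0.56050438 0.06793848] zmed 0.3020811256501462 0.04454001747599814 ang 0.5648947476005302
```

move_arm(
  increments=[
    {"jaw":0,"x":0,"y":0,"z":0.1,"rx":0,"ry":0,"rz":0},
    {"jaw":0,"x":0,"y":0,"z":0.1,"rx":0,"ry":0,"rz":-0.05},
    {"jaw":0,"x":0,"y":0,"z":0.1,"rx":0,"ry":0,"rz":-0.1},
  ],
)

```text
t: 17.2
position: [0.6197, -0.0054, 0.3204]
tool_rot: [-3.14, -0.0, 2.104]
ft_force: [1.2, 0.2, -4.0]
gripper_width: 0.181
```

```bash
python3 s.py; python3 hoop.py b3 .302
```

```text
17.2 [ 0.6197 -0.0054  0.3204] [-3.1399 -0.0005  2.1038] w 0.1805 F [ 1.2023  0.2446 -4.0118] M [ 0.0237 -0.1971  0.0591] yaw rel 0.4169634123301377
hoop 506 [0.56930356 0.07428221] zmed 0.3026858295364944 0.04453519433212251 ang 0.4500683061583982
```

Now it is hanging free (Fz -4, Mz 0.06). I keep turning.

move_arm(
  increments=[
    {"jaw":0,"x":0,"y":0,"z":0,"rx":0,"ry":0,"rz":-0.06},
    {"jaw":0,"x":0,"y":0,"z":0,"rx":0,"ry":0,"rz":-0.12},
    {"jaw":0,"x":0,"y":0,"z":0,"rx":0,"ry":0,"rz":-0.18},
    {"jaw":0,"x":0,"y":0,"z":0,"rx":0,"ry":0,"rz":-0.24},
  ],
)

```text
t: 17.75
position: [0.6196, -0.0055, 0.3204]
tool_rot: [-3.14, -0.001, 1.862]
ft_force: [0.7, 0.3, -2.4]
gripper_width: 0.184
```

```bash
python3 s.py; python3 hoop.py b4 .302
```

```text
17.75 [ 0.6196 -0.0055  0.3204] [-3.1397 -0.0006  1.8617] w 0.1835 F [ 0.7281  0.3093 -2.3961] M [ 0.0101 -0.224  -0.0029] yaw rel 0.1749201691917498
hoop 510 [0.59004193 0.08424621] zmed 0.30241440580351536 0.04445136075861554 ang 0.20617840357677447
```

move_arm(
  increments=[
    {"jaw":0,"x":0,"y":0,"z":0,"rx":0,"ry":0,"rz":-0.05},
    {"jaw":0,"x":0,"y":0,"z":0,"rx":0,"ry":0,"rz":-0.1},
    {"jaw":0,"x":0,"y":0,"z":0,"rx":0,"ry":0,"rz":-0.15},
  ],
)

```text
t: 18.18
position: [0.6196, -0.0054, 0.3204]
tool_rot: [-3.14, -0.001, 1.71]
ft_force: [0.6, -0.3, -2.1]
gripper_width: 0.184
```

```bash
python3 s.py; python3 hoop.py b5 .302
```

```text
18.175 [ 0.6196 -0.0054  0.3204] [-3.1396 -0.0006  1.7105] w 0.1838 F [ 0.6133 -0.2527 -2.0949] M [ 0.0647 -0.145   0.0048] yaw rel 0.023666632481517888
hoop 511 [0.60385439 0.08775702] zmed 0.30269810630055405 0.04460787749035542 ang 0.05543084048203269
```

move_arm(
  increments=[
    {"jaw":0,"x":0,"y":0,"z":0,"rx":0,"ry":0,"rz":-0.02},
    {"jaw":0,"x":0,"y":0,"z":0,"rx":0,"ry":0,"rz":-0.04},
    {"jaw":0,"x":0,"y":0,"z":0,"rx":0,"ry":0,"rz":-0.06},
  ],
)

```text
t: 18.6
position: [0.6196, -0.0055, 0.3203]
tool_rot: [-3.14, -0.001, 1.649]
ft_force: [0.6, 0.3, -2.6]
gripper_width: 0.182
```

```bash
python3 s.py; python3 hoop.py b6 .302
```

```text
18.6 [ 0.6196 -0.0055  0.3203] [-3.1396 -0.0006  1.6486] w 0.1819 F [ 0.6443  0.3195 -2.6301] M [ 0.026  -0.1127  0.0586] yaw rel -0.0382414557563794
hoop 507 [0.60908807 0.08862863] zmed 0.3025769688193367 0.044554290130386094 ang -0.0005893889056131502
```

Angle is about 0 and Mz is starting to rise. I turn a hair more, then lower gently onto the sill.

move_arm(
  increments=[
    {"jaw":0,"x":0,"y":0,"z":0,"rx":0,"ry":0,"rz":-0.015},
    {"jaw":0,"x":0,"y":0,"z":-0.05,"rx":0,"ry":0,"rz":-0.015},
    {"jaw":0,"x":0,"y":0,"z":-0.1,"rx":0,"ry":0,"rz":0},
  ],
)

```text
t: 19.02
position: [0.6196, -0.0055, 0.3199]
tool_rot: [-3.14, -0.0, 1.649]
ft_force: [-0.7, 0.5, 1.0]
gripper_width: 0.185
```

```bash
python3 s.py; python3 hoop.py b7 .302
```

```text
19.025 [ 0.6196 -0.0055  0.3199] [-3.14   -0.0005  1.649 ] w 0.1847 F [-0.6669  0.5278  0.9808] M [0.086  0.07   0.0521] yaw rel -0.03783877647542412
hoop 510 [0.60910741 0.08858163] zmed 0.3022509634514339 0.04467088632661422 ang -0.0007350998215242821
```

It now rests on the sill. I open in place.

move_arm(
  increments=[
    {"jaw":0.3,"x":0,"y":0,"z":0,"rx":0,"ry":0,"rz":0},
    {"jaw":0.5,"x":0,"y":0,"z":0,"rx":0,"ry":0,"rz":0},
    {"jaw":0.7,"x":0,"y":0,"z":0,"rx":0,"ry":0,"rz":0},
    {"jaw":0.8,"x":0,"y":0,"z":0,"rx":0,"ry":0,"rz":0},
    {"jaw":0.8,"x":0,"y":0,"z":0,"rx":0,"ry":0,"rz":0},
    {"jaw":0.8,"x":0,"y":0,"z":0,"rx":0,"ry":0,"rz":0},
    {"jaw":0.8,"x":0,"y":0,"z":0,"rx":0,"ry":0,"rz":0},
  ],
)

```text
t: 19.95
position: [0.6196, -0.0054, 0.3199]
tool_rot: [-3.14, -0.0, 1.649]
ft_force: [-0.2, 0.7, -1.0]
gripper_width: 0.797
```

```bash
python3 s.py; python3 hoop.py c1 .302
```

```text
19.95 [ 0.6196 -0.0054  0.3199] [-3.14   -0.0005  1.6493] w 0.7974 F [-0.2253  0.7282 -0.9579] M [-0.0601 -0.0786  0.0077] yaw rel -0.037465588321324975
hoop 508 [0.60917721 0.08859152] zmed 0.3022574420385585 0.044581249105634164 ang -0.0014792456791695163
```

View pics/c1.png

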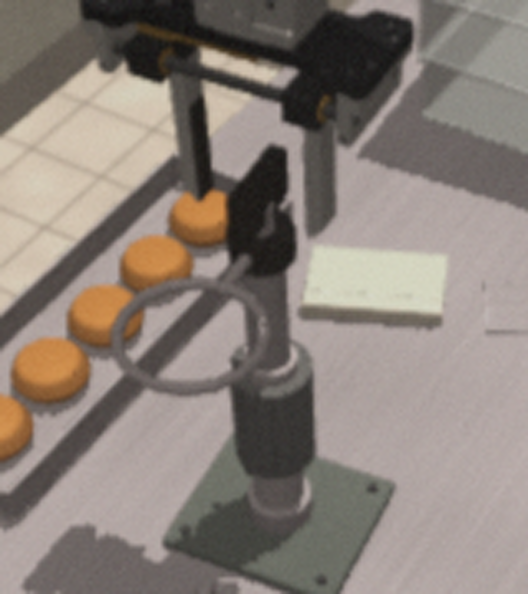

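The fingers are open and clear of the bar. The hoop is still up at z 0.302, angle about 0. I retreat upward.

move_arm(
  increments=[
    {"jaw":0.8,"x":0,"y":0,"z":2,"rx":0,"ry":0,"rz":0},
    {"jaw":0.8,"x":0,"y":0,"z":5,"rx":0,"ry":0,"rz":0},
    {"jaw":0.8,"x":0,"y":0,"z":8,"rx":0,"ry":0,"rz":0},
    {"jaw":0.8,"x":0,"y":0,"z":10,"rx":0,"ry":0,"rz":0},
    {"jaw":0.8,"x":0,"y":0,"z":10,"rx":0,"ry":0,"rz":0},
    {"jaw":0.8,"x":0,"y":0,"z":10,"rx":0,"ry":0,"rz":0},
  ],
)

```text
t: 20.75
position: [0.6194, -0.0054, 0.4187]
tool_rot: [-3.138, -0.001, 1.649]
ft_force: [0.0, 1.2, 0.1]
gripper_width: 0.803
```

```bash
python3 s.py; python3 hoop.py c2 .302; python3 -c "
from bench import arm;import cv2
p,d=arm.grab_frame('side');cv2.imwrite('pics/sideF.png',p[:,:,::-1])"
```

```text
20.75 [ 0.6194 -0.0054  0.4187] [-3.1382 -0.001   1.6493] w 0.8028 F [0.0029 1.2236 0.0808] M [-0.0707 -0.0793  0.0159] yaw rel -0.037511216777398895
hoop 509 [0.60920822 0.08866969] zmed 0.3022686081964321 0.04459372478611601 ang -0.0018984279265319703
```

View pics/sideF.png

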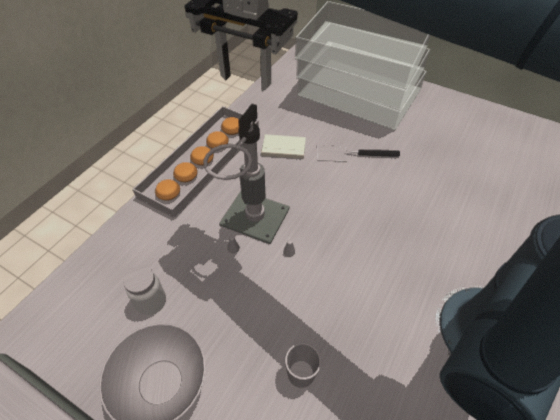

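The hoop at (227,160) is up and steady. The bystanders are where they were and the gripper is clear.

```bash
python3 -c "
from bench import arm
print(arm.finish_job())"
```

```text
the job is handed in; nothing more can be done
None
```

The hoop is up, locked in the upper notch and let go, and I handed the job in at about 21 s of the 72 s. No verdict is reported.

**What I did:**
- I gripped the bar at 15 N and turned it to about 0.76 rad to unlock it.
- I lifted the post to about 52 mm above the start, leaned the pin lightly on the web, and slid up.
- The pin dropped in with the handle about 88 mm up. I turned it back to angle 0, set it down on the notch sill, opened the fingers and backed off upward.

**Last checks:**
- **Position:** After release the hoop centre stayed at z ≈ 0.302 m, about 91 mm above the start. Its angle was about 0.00 rad and did not change between the two frames.
- **Contact:** The gripper stands about 100 mm above its release height, and the force readings were near zero.
- **Other things on the table:** They look unmoved in the final side picture. I did not measure their positions.

**Readings that disagreed:**
- A dip in the turning moment at tool height z = 0.29 looked like the notch. On going back it turned out to be noise.
- The tool angle and the hoop angle differed by up to about 0.06 rad because the bar twisted in the pads. I relied on the hoop angle.
- I never measured the pin force. The turning moment stayed below about 0.2 N m, which is about 7 N at the pin, and vertical readings reached at most about 10 N including the post's weight.

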